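# Charged demo lights back into the display rack, same order

### The job

The four demo lights on the shop counter have finished charging. Move every one from its charging cradle into the display rack, one light to a well, keeping the row in the same left-to-right order as it stood on the charger as seen from the robot, because the price tickets on the rack already follow that order. Set each down (do not drop it or tip it over) so that it stands upright, fully down in its well, and let go of it.

Things in the scene. Friction and masses are not known exactly. Their poses are not given: they have to be found in the camera images.
- slim_torch: slim hand torch, about 0.16 kg: thin ribbed aluminium barrel (26 mm diameter), round aluminium head of 38 mm diameter at the top, from 99 mm to the top at 136 mm; the lens looks up. Stands upright on a round docking foot of 40 mm diameter, 22 mm high. Origin: centre of the foot's underside; z up.
- searchlight: stout black hand lamp, about 0.26 kg: black barrel of 39 mm diameter, wide round black head of 54 mm diameter at the top, from 79 mm to the top at 118 mm; the lens looks up. Stands upright on a round docking foot of 40 mm diameter, 22 mm high. Origin: centre of the foot's underside; z up.
- lantern: small camping lantern, about 0.17 kg: painted grey base, clear globe with guard wires, round grey cap of 46 mm diameter from 78 mm to 110 mm, a small 24 mm steel button on it up to 114 mm. From 22 mm to 110 mm it is a nearly even cylinder of 43 to 46 mm diameter. Stands upright on a round docking foot of 40 mm diameter, 22 mm high. Origin: centre of the foot's underside; z up.
- work_light: flat work light, about 0.18 kg: a grey upright box 26 mm thick (its x) by 50 mm wide (its y) from 48 mm to the top at 128 mm, on a thin neck; a white light panel on its -x face. To be gripped across the 26 mm thickness, along its x. Stands upright on a round docking foot of 40 mm diameter, 22 mm high. Origin: centre of the foot's underside; z up.
- charger_rail: aluminium charging rail, 352 mm long (its y) by 74 mm by 10 mm high, fixed on the counter, carrying the four cradles at y = +126, +42, -42 and -126 mm. Origin: centre of its underside; +y is the left end as the robot sees it, turned at most about 9 degrees. Either the rail or the rack is the nearer to the robot.
- display_rack: display rack: beech block in a dark steel tray, 344 mm long (its y) by 80 mm by 36 mm high, fixed, with four round wells of 56 mm diameter at x = 0, y = +126, +42, -42 and -126 mm (84 mm apart), all empty at the start. The wells' floors are 12 mm above the counter, the block's top 30 mm. White and yellow price tickets along its far (+x) edge. Origin: centre of its underside; +y is the left end as the robot sees it, turned at most about 9 degrees.
- cradle_slim_torch: the black charging cradle in which the slim torch stands at the start, fixed on the rail; all four are alike: plate 62 x 72 x 8 mm with a round cup, 47 mm bore, on which the light's foot stands 8 mm above the cradle's origin; the cup's rim is 18 mm above it. Origin: centre of the plate's underside, on top of the rail (10 mm above the counter); axes as the rail's.
- cradle_searchlight: the black charging cradle in which the searchlight stands at the start, fixed on the rail; all four are alike: plate 62 x 72 x 8 mm with a round cup, 47 mm bore, on which the light's foot stands 8 mm above the cradle's origin; the cup's rim is 18 mm above it. Origin: centre of the plate's underside, on top of the rail (10 mm above the counter); axes as the rail's.
- cradle_lantern: the black charging cradle in which the lantern stands at the start, fixed on the rail; all four are alike: plate 62 x 72 x 8 mm with a round cup, 47 mm bore, on which the light's foot stands 8 mm above the cradle's origin; the cup's rim is 18 mm above it. Origin: centre of the plate's underside, on top of the rail (10 mm above the counter); axes as the rail's.
- cradle_work_light: the black charging cradle in which the work light stands at the start, fixed on the rail; all four are alike: plate 62 x 72 x 8 mm with a round cup, 47 mm bore, on which the light's foot stands 8 mm above the cradle's origin; the cup's rim is 18 mm above it. Origin: centre of the plate's underside, on top of the rail (10 mm above the counter); axes as the rail's.
Mind the look-alikes: they are no part of the job. What is shaped like the work_light but blue is not meant.

How it is judged:
By the outcome, as a careful person would: the job done as asked, in the order asked, and still so for the second after the job is handed in, with the robot touching nothing.
It also fails if it takes over 120 s, if anything falls off the work surface, if the arm or the gripper's body presses on something with over 40 N, if the wrist force passes 120 N, or if a joint passes its speed limit or range.

### The arm

A 6-joint arm with a two-finger parallel gripper is mounted at the origin on the work surface. World frame = base frame: x ahead of the robot, y to its left, z up, the work surface at z = 0. Lengths are in mm, angles in rad, forces in N, time in s.
With the tool pointing down it reaches from about 350 to 875 mm from the base axis. Payload 4.2 kg.
Tool frame: the origin (TCP) lies between the finger pads; the fingertips stand 14 mm ahead of it and the grasp point (between the pads) lies 5 mm behind it; z points along the fingers, y is the line along which they close (so a half turn about z gives the same grasp; the last joint's range is limited). The gripper opens to 85 mm and grips with 20 to 120 N. Pads are 22 mm wide; open, the fingers measure 114 mm over their backs; the gripper's body (76 mm by 85 mm) begins 54 mm behind the grasp point. The pads swing forward as they close: fully open they stand 13 mm farther back than shut.
Start: joints at [1.604, 0.385, 0.008, 0, -1.194, -0.259], TCP at [139.897, 609.121, 245.312] pointing down, gripper open.
Joint ranges: [-3.14, 3.14], [-1.21, 2.06], [-1.07, 1.41], [-3.16, 2.05], [-2.99, -0.16], [-3.1, 3.1]. Speed limits (rad/s): [2.79, 2.79, 3.14, 3.14, 3.14, 3.14].

### API

Orientations are given as a unit quaternion [x, y, z, w].
In Python, from bench import * gives the robot as it stands.
- The arm moves only by the tool carry_out, never from a script. Its argument "motion" is a list of rows, each a list of 7 numbers: the turn, a rotation vector about the tool's x, y, z in rad, then the shift along the tool's x, y, z in mm, then the opening, from -1 (shut) to 1 (fully open), so that 0 is half open. A call has 1 to 5 rows; each row is the pose to reach, as a shift and turn from the pose commanded when the call began, along the tool's axes at that moment; what a row does not reach only later rows make up. A row lasts 1/8 s, in which the tool goes at most 62.5 mm and 10.7 degrees, less where a joint would pass 70% of its speed; a pose out of reach is approached as far as the arm can. A call with a gripper value outside its range is refused whole. The fingers move at their own pace and stop on an object; the grip force is fixed at half the most. Time passes only in rows, so rows that repeat a pose let the fingers close. It gives the time, the measured TCP pose, the force, the opening and the grip force at its end, in the units of the state.
- read_state(): the state, without advancing time (a new reading comes with each control period).
- get_image(name): name is "scene" or "top" or "wrist"; returns a dict with "color" (480x640x3 uint8, blue, green, red), "mtx" (3x3 intrinsics, pixels), "position" and "orientation" of the camera in the world. Camera axes: x right, y down, z forward; pixel columns grow to the right and rows downward; lengths in mm; the calibration is good to about 2 mm. The wrist camera is an equidistant fisheye: a pixel r from the principal point sees the ray r / f radians off the axis. A picture is of the moment at which its call begins. There is no depth.
- job_done(): hands the job in; it is judged then, once.
The state is a dict: "clock": time; "joints": joint angles; "joint_vel": joint speeds; "joint_efforts": joint torques, N m; "position": TCP position; "ee_rot": TCP orientation; "contact_force": force on the tool from outside, world axes, zero at the start; "wrist_torque": the same for the moment, N m; "gripper_width": finger opening in mm; "grasp_force": force on a finger pad.
Only numpy, scipy, OpenCV 4.12 (cv2) and the standard library are available. Lean on these libraries where they do the work, as an engineer would, in place of code of your own. Each camera call takes 0.05 s, during which the arm holds its last target. There are 200 camera calls.

## Working session

There is one attempt and no reset: what is moved stays moved. The work goes in short steps, Python scripts to look and compute and a tool call to move; the robot and the scene stay as the last step left them, time stands still between calls to the robot, and variables do not carry over. Pictures are saved under pics/ and viewed, at most 14 in all, crops included, and the job is handed in when it is done.

Besides the shell and the picture viewer there is one more tool, called after "Emit:" by a JSON object that holds its "name" and its "arguments", one argument or row to a line. carry_out: Moves the arm, as the interface text tells. Its arguments: {"type":"object","properties":{"motion":{"type":"array"}},"required":["motion"]}

```bash
mkdir -p pics; cat > h.py <<'E'
from bench import *
import numpy as np, cv2
from scipy.spatial.transform import Rotation as R
E
python3 - <<'E'
from h import *
for n in("scene","top"):
    d=get_image(n); cv2.imwrite(f"pics/{n}1.png",d["color"]); np.save(f"{n}.npy",d,allow_pickle=True); print(n,d["mtx"].tolist(),d["position"],d["orientation"])
print(read_state())
E
```

```text
scene [[618.4771107248627, 0.0, 317.2184868715896], [0.0, 618.4771107248627, 239.8822739733388], [0.0, 0.0, 1.0]] [1112.85498926 -609.09383285  599.03766093] [ 0.82354786  0.32534681 -0.1813514  -0.42782011]
top [[436.1060551209922, 0.0, 304.4099574365683], [0.0, 436.1060551209922, 232.40692173055425], [0.0, 0.0, 1.0]] [398.27992814 -36.6174676  709.45180655] [ 0.74098874 -0.6630339   0.07167536 -0.07864083]
{'clock': 0.1, 'joints': array([ 1.60359884e+00,  3.85438889e-01,  6.76210907e-03, -4.06899072e-04,
       -1.19402930e+00, -2.58604055e-01]), 'joint_vel': array([ 0.00044211, -0.00211966,  0.00437372, -0.00179892, -0.00053566,
       -0.00173349]), 'joint_efforts': array([-7.53713721e-04, -3.93320131e+01,  1.88929331e+01,  4.19800758e+00,
       -2.61003101e-03,  2.82049925e-06]), 'position': array([139.80627273, 608.64731335, 244.35959652]), 'ee_rot': array([ 9.93624548e-01, -1.12735574e-01, -4.84674997e-05,  9.72212439e-04]), 'contact_force': array([-0.42454284,  0.47409387, -0.3706671 ]), 'wrist_torque': array([-0.01207273,  0.02286797, -0.01524079]), 'grasp_force': 0.0, 'gripper_width': 85.64228805048751}
```

View pics/scene1.png

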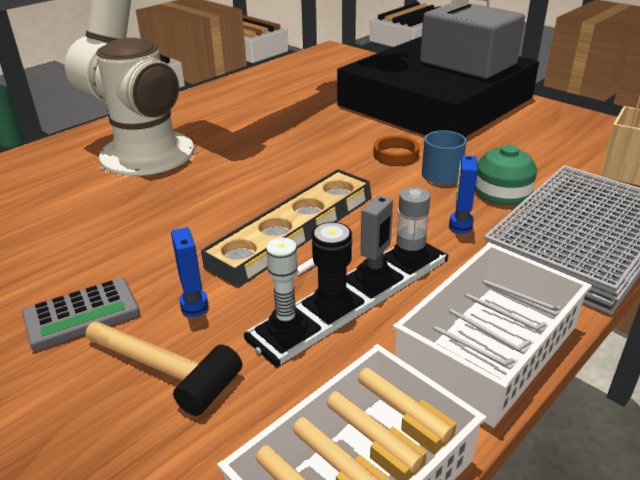

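View pics/top1.png

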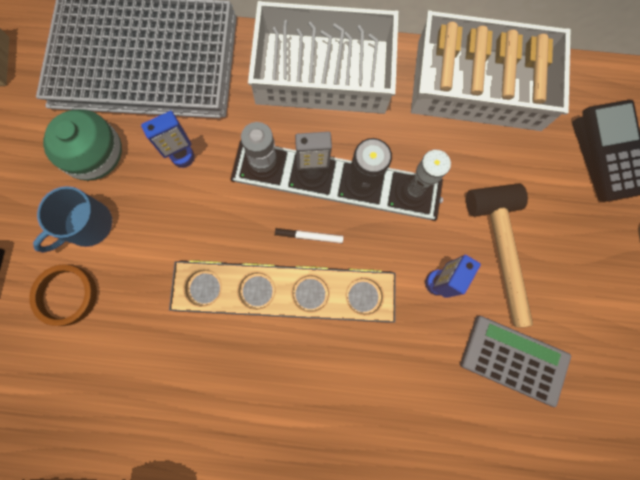

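The scene picture shows the rail with four lights and the rack nearer to the robot. In the top picture, left to right, they are the lantern (258,140), grey work light (314,152), searchlight (373,156) and slim torch (435,165). There are three work-light shapes: blue at (168,138), blue at (455,277) and grey at (314,152). The grey one on the rail is the one meant, and I'll confirm it in a crop.

```bash
python3 - <<'E'
import cv2
a=cv2.imread("pics/top1.png")
cv2.imwrite("pics/c1.png",cv2.resize(a[115:315+15,165:450],None,fx=2.8,fy=2.8,interpolation=cv2.INTER_CUBIC)[:600,:800])
E
```

```text
(no output)
```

View pics/c1.png

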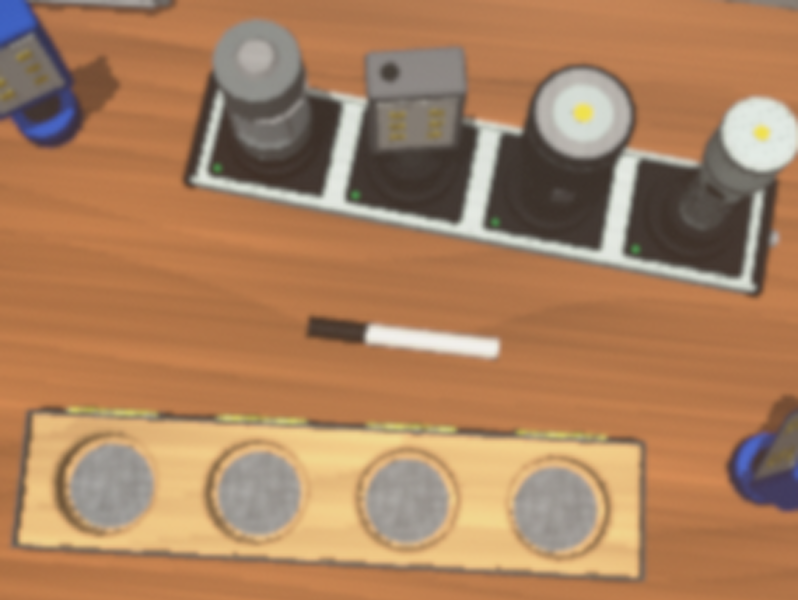

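The crop confirms it: the grey work light is in cradle 2 with its top at (416,71). The other tops are lantern button (257,56), searchlight (583,112) and torch (761,133). The well floors are at (111,486), (259,492), (408,500) and (556,508).

```bash
cat >> h.py <<'E'
def ray(d,px,z):
    px=np.asarray(px,float); K=d["mtx"]
    v=np.array([(px[0]-K[0,2])/K[0,0],(px[1]-K[1,2])/K[1,1],1])
    w=R.from_quat(d["orientation"]).apply(v); p=np.array(d["position"]); return p+w*(z-p[2])/w[2]
def fit(P,ys):
    # rigid fit of points on local x=0 line at ys
    P=np.array(P)[:,:2]; ys=np.array(ys); c=P.mean(0); s=((P-c)*(ys-ys.mean())[:,None]).sum(0)
    L=np.linalg.norm(s)/((ys-ys.mean())**2).sum(); s/=np.linalg.norm(s)
    return c-s*ys.mean(), np.arctan2(-s[0],s[1]), L, P-(c+np.outer(ys-ys.mean(),s))
E
python3 - <<'E'
from h import *
np.set_printoptions(precision=1,suppress=True)
d=np.load("top.npy",allow_pickle=True).item()
f=lambda u,v:((u+.5)/2.8-.5+165,(v+.5)/2.8-.5+115)
ys=[126,42,-42,-126]
for nm,pts,zs in(("lights",[(257,56),(416,71),(583,112),(761,133)],[132,146,136,154]),
  ("floors",[(111,486),(259,492),(408,500),(556,508)],[12]*4),
  ("rims",[(107,484),(257,492),(407,500),(558,507)],[30]*4)):
    P=[ray(d,f(*p),z) for p,z in zip(pts,zs)]; c,a,L,r=fit(P,ys); print(nm,c,"ang",round(a,4),"scale",round(L,4)); print(np.array(P)[:,:2]); print(r)
print("rail near bottom corners",[ray(d,f(*p),0)[:2] for p in((188,184),(758,294))])
# gripper wl face edges
P=[ray(d,f(*p),146)[:2] for p in((365,53),(463,47),(467,88),(370,97))];print(np.array(P),np.degrees(np.arctan2(*( -(P[0]-P[1])[0],(P[0]-P[1])[1]))))
P=[ray(d,f(*p),z)[:2] for p,z in (((376,150),66),((455,150),66))];print(P)
P=[ray(d,f(*p),30)[:2] for p in((33,410),(643,441),(641,578),(15,546))];print("block",P,np.mean(P,0))
E
```

```text
lights [646.2 -65.1] ang -0.0896 scale 1.0004
[[ 656.6   59.6]
 [ 651.1  -21.9]
 [ 643.1 -107. ]
 [ 634.2 -191. ]]
[[-1.  -0.8]
 [ 1.1  1.3]
 [ 0.6 -0.1]
 [-0.8 -0.4]]
floors [448.6   0.7] ang 0.0614 scale 1.0042
[[ 440.5  127. ]
 [ 446.4   42.9]
 [ 451.3  -41.6]
 [ 456.1 -125.5]]
[[-0.4  0.5]
 [ 0.4  0.3]
 [ 0.1 -0.4]
 [-0.2 -0.4]]
rims [447.6   0.5] ang 0.06 scale 0.9912
[[ 440.2  125.1]
 [ 445.    42. ]
 [ 449.8  -41. ]
 [ 455.3 -124.2]]
[[ 0.2 -1.1]
 [-0.  -0.4]
 [-0.3  0.5]
 [ 0.1  1.1]]
rail near bottom corners [array([627.7, 112.2]), array([ 597.1, -236.8])]
[[657.9   4.3]
 [666.5 -43.8]
 [645.  -47.9]
 [635.   -0.9]] 10.165638670330763
[array([637.7,  -2.7]), array([642.5, -46.4])]
block [array([476.5, 173. ]), array([ 497. , -168.4]), array([ 422. , -172.4]), array([401.2, 169.8])] [449.2   0.5]
```

Emit:
{"name": "carry_out", "arguments": {
  "motion": [
    [0,0,0.18,0,0,0,1],
    [0,0,0.36,0,0,0,1],
    [0,0,0.54,0,0,0,1],
    [0,0,0.72,0,0,0,1],
    [0,0,0.9,0,0,0,1]
  ]
}}

```text
clock: 0.72
position: [139.8, 608.8, 244.6]
ee_rot: [0.844, -0.536, 0.0, 0.001]
contact_force: [-0.1, -0.4, 0.6]
gripper_width: 85.1
grasp_force: 0.0
```

Emit:
{"name": "carry_out", "arguments": {
  "motion": [
    [0,0,0.15,0,0,0,1],
    [0,0,0.3,0,0,0,1],
    [0,0,0.445,0,0,0,1],
    [0,0,0.445,0,0,0,1]
  ]
}}

```text
clock: 1.23
position: [139.9, 608.9, 244.7]
ee_rot: [0.708, -0.707, 0.0, 0.0]
contact_force: [-0.4, -0.4, -0.3]
gripper_width: 85.3
grasp_force: 0.0
```

Emit:
{"name": "carry_out", "arguments": {
  "motion": [
    [0,0,0,37,-34,3,1],
    [0,0,0,73,-69,6,1],
    [0,0,0,110,-103,9,1],
    [0,0,0,147,-138,12,1],
    [0,0,0,183,-172,15,1]
  ]
}}

```text
clock: 1.85
position: [312.8, 424.7, 230.2]
ee_rot: [0.708, -0.706, -0.0, 0.0]
contact_force: [0.6, 0.6, -0.1]
gripper_width: 85.3
grasp_force: 0.0
```

Emit:
{"name": "carry_out", "arguments": {
  "motion": [
    [0,0,0,37,-34,3,1],
    [0,0,0,73,-69,6,1],
    [0,0,0,110,-103,9,1],
    [0,0,0,147,-138,12,1],
    [0,0,0,183,-172,15,1]
  ]
}}

```text
clock: 2.48
position: [484.8, 241.8, 215.2]
ee_rot: [0.708, -0.706, -0.0, -0.0]
contact_force: [1.1, 0.1, 0.3]
gripper_width: 85.2
grasp_force: 0.0
```

Emit:
{"name": "carry_out", "arguments": {
  "motion": [
    [0,0,0,46,-43,4,1],
    [0,0,0,92,-86,8,1],
    [0,0,0,138,-129,11,1],
    [0,0,0,183,-172,15,1],
    [0,0,0,183,-172,15,1]
  ]
}}

```text
clock: 3.1
position: [657.5, 56.5, 198.3]
ee_rot: [-0.706, 0.708, 0.0, -0.001]
contact_force: [-0.4, 1.3, 0.2]
gripper_width: 85.6
grasp_force: 0.0
```

```bash
python3 - <<'E'
from h import *
d=get_image("wrist"); cv2.imwrite("pics/w1.png",d["color"]); print(d["mtx"].tolist(),d["position"],R.from_quat(d["orientation"]).as_matrix().round(3).tolist(),read_state()["position"])
c=R.from_quat(d["orientation"]).inv()
for nm,p in(("lantern",(656.6,59.6,132)),("wl",(651,-22,146)),("sl",(643,-107,136)),("torch",(634,-191,154)),("well1",(440.5,126,12)),("well2",(445.5,42.5,12))):
    v=c.apply(np.array(p)-d["position"]); r=np.hypot(*v[:2]); th=np.arctan2(r,v[2]); K=d["mtx"]; print(nm,(K[0,2]+K[0,0]*th*v[0]/r).round(1),(K[1,2]+K[1,1]*th*v[1]/r).round(1))
E
```

```text
[[371.64829954431775, 0.0, 319.54293284658615], [0.0, 371.64829954431775, 239.18845930803857], [0.0, 0.0, 1.0]] [657.02143984 -28.95639542 326.74394962] [[-1.0, 0.004, -0.001], [0.004, 0.945, 0.326], [0.003, 0.326, -0.945]] [656.52283653  57.9720954  198.74360848]
lantern 320.0 274.3
wl 331.2 129.9
sl 345.6 -28.3
torch 361.7 -163.0
well1 525.3 279.9
well2 534.9 202.4
```

View pics/w1.png

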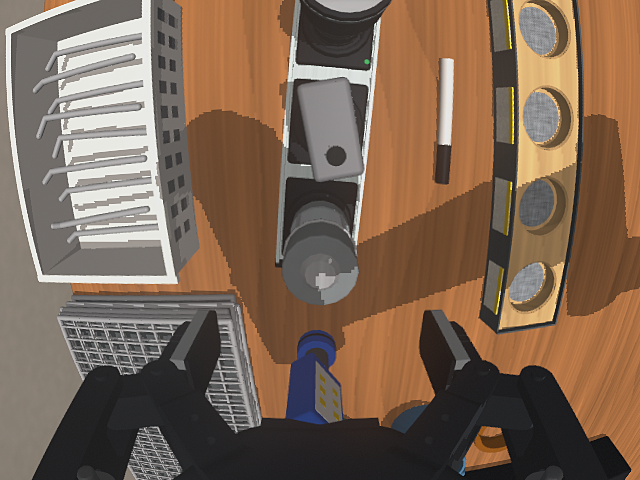

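The lantern's button (322,272) and the work light's top (331,129) match the predicted (320,274) and (331,130). Descending on the lantern.

Emit:
{"name": "carry_out", "arguments": {
  "motion": [
    [0,0,0,0,0,35,1],
    [0,0,0,0,0,70,1],
    [0,0,0,0,0,97,1],
    [0,0,0,0,0,97,1]
  ]
}}

```text
clock: 3.65
position: [653.7, 60.8, 101.2]
ee_rot: [0.708, -0.706, -0.001, 0.002]
contact_force: [-1.1, 0.1, 0.5]
gripper_width: 85.5
grasp_force: 0.0
```

Emit:
{"name": "carry_out", "arguments": {
  "motion": [
    [0,0,0,0,0,0,-1],
    [0,0,0,0,0,0,-1],
    [0,0,0,0,0,0,-1],
    [0,0,0,0,0,0,-1],
    [0,0,0,0,0,0,-1]
  ]
}}

```text
clock: 4.28
position: [657.0, 60.4, 105.3]
ee_rot: [0.707, -0.707, 0.001, -0.001]
contact_force: [-0.8, 1.4, 6.8]
gripper_width: 44.7
grasp_force: 61.5
```

Emit:
{"name": "carry_out", "arguments": {
  "motion": [
    [0,0,0,0,0,0,-1],
    [0,0,0,0,0,0,-1],
    [0,0,0,0,0,0,-1]
  ]
}}

```text
clock: 4.65
position: [657.0, 60.4, 105.4]
ee_rot: [0.707, -0.707, 0.001, -0.001]
contact_force: [0.8, 0.2, 5.9]
gripper_width: 44.7
grasp_force: 61.5
```

Emit:
{"name": "carry_out", "arguments": {
  "motion": [
    [0,0,0,0,0,-15,-1],
    [0,0,0,0,0,-40,-1],
    [0,0,0,0,0,-65,-1],
    [0,0,0,0,0,-65,-1]
  ]
}}

```text
clock: 5.15
position: [656.7, 60.3, 170.6]
ee_rot: [-0.707, 0.707, -0.001, 0.002]
contact_force: [0.4, 0.3, -2.0]
gripper_width: 45.0
grasp_force: 62.0
```

Emit:
{"name": "carry_out", "arguments": {
  "motion": [
    [0,0,0,-8,26,0,-1],
    [0,0,0,-21,68,0,-1],
    [0,0,0,-35,114,0,-1],
    [0,0,0,-49,160,0,-1],
    [0,0,0,-60,196,0,-1]
  ]
}}

```text
clock: 5.78
position: [457.0, 119.7, 167.0]
ee_rot: [-0.707, 0.707, 0.001, -0.002]
contact_force: [0.3, 0.4, -1.6]
gripper_width: 44.7
grasp_force: 62.1
```

Emit:
{"name": "carry_out", "arguments": {
  "motion": [
    [0,0,0,-6,20,0,-1],
    [0,0,0,-6,20,0,-1],
    [0,0,0,-6,20,0,-1]
  ]
}}

```text
clock: 6.15
position: [440.2, 126.0, 168.0]
ee_rot: [-0.707, 0.707, 0.0, -0.0]
contact_force: [0.2, 0.1, -2.5]
gripper_width: 44.8
grasp_force: 62.1
```

Emit:
{"name": "carry_out", "arguments": {
  "motion": [
    [0,0,0,0,0,20,-1],
    [0,0,0,0,0,45,-1],
    [0,0,0,0,0,60,-1],
    [0,0,0,0,0,66,-1],
    [0,0,0,0,0,66,-1]
  ]
}}

```text
clock: 6.78
position: [440.3, 125.9, 102.0]
ee_rot: [-0.707, 0.707, 0.0, -0.0]
contact_force: [-1.2, 0.3, -2.0]
gripper_width: 45.1
grasp_force: 62.1
```

Emit:
{"name": "carry_out", "arguments": {
  "motion": [
    [0,0,0,0,0,1.5,-1],
    [0,0,0,0,0,2.5,-1],
    [0,0,0,0,0,2.5,-1],
    [0,0,0,0,0,2.5,-1]
  ]
}}

```text
clock: 7.28
position: [439.9, 126.2, 100.0]
ee_rot: [0.707, -0.707, 0.0, -0.0]
contact_force: [-0.8, -0.7, -2.4]
gripper_width: 44.7
grasp_force: 62.1
```

Emit:
{"name": "carry_out", "arguments": {
  "motion": [
    [0,0,0,0,0,1,-1],
    [0,0,0,0,0,1.5,-1],
    [0,0,0,0,0,1.5,-1]
  ]
}}

```text
clock: 7.65
position: [440.2, 126.3, 99.3]
ee_rot: [0.707, -0.707, 0.0, -0.0]
contact_force: [-1.8, -0.3, 6.1]
gripper_width: 44.2
grasp_force: 63.1
```

Emit:
{"name": "carry_out", "arguments": {
  "motion": [
    [0,0,0,0,0,0,0.3],
    [0,0,0,0,0,0,0.5],
    [0,0,0,0,0,0,0.5],
    [0,0,0,0,0,-40,1],
    [0,0,0,0,0,-100,1]
  ]
}}

```text
clock: 8.28
position: [438.9, 125.5, 197.9]
ee_rot: [-0.707, 0.707, 0.0, -0.003]
contact_force: [2.5, 0.5, 0.1]
gripper_width: 85.3
grasp_force: 0.0
```

Emit:
{"name": "carry_out", "arguments": {
  "motion": [
    [0,0,0,20,-28,0,1],
    [0,0,0,55,-78,0,1],
    [0,0,0,90,-128,0,1],
    [0,0,0,125,-177,0,1],
    [0,0,0,148.5,-210.5,0,1]
  ]
}}

```text
clock: 8.9
position: [652.1, -24.2, 197.4]
ee_rot: [-0.707, 0.708, 0.0, -0.0]
contact_force: [-0.3, 0.5, -1.1]
gripper_width: 85.5
grasp_force: 0.0
```

Emit:
{"name": "carry_out", "arguments": {
  "motion": [
    [0,0,-0.16,0,0,0,1],
    [0,0,-0.16,0,0,0,1],
    [0,0,-0.16,0,0,0,1]
  ]
}}

```text
clock: 9.28
position: [650.1, -22.1, 198.2]
ee_rot: [0.761, -0.649, -0.0, 0.0]
contact_force: [-0.1, 0.5, -0.2]
gripper_width: 85.4
grasp_force: 0.0
```

```bash
python3 - <<'E'
from h import *
a=get_image("wrist")["color"]; b=get_image("scene")["color"]; cv2.imwrite("pics/w2.png",np.hstack([cv2.resize(a,(440,330)),b[120:450,130:490]])); print(read_state()["position"])
E
```

```text
[650.10359725 -21.9195237  198.57656405]
```

View pics/w2.png

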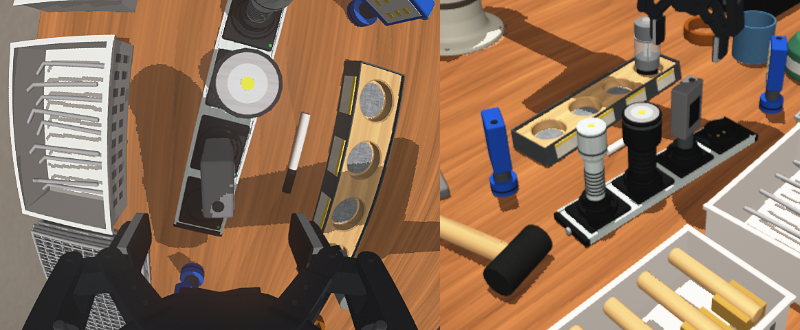

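The lantern stands upright in well 1 at (647,45) in the right half. In the wrist view the work light's edges at (206,180) and (236,180) are parallel to the pads. Descending.

Emit:
{"name": "carry_out", "arguments": {
  "motion": [
    [0,0,0,0,0,30,1],
    [0,0,0,0,0,65,1],
    [0,0,0,0,0,90,1],
    [0,0,0,0,0,90,1],
    [0,0,0,0,0,90,-1]
  ]
}}

```text
clock: 10.0
position: [651.2, -22.1, 109.8]
ee_rot: [0.762, -0.648, 0.001, -0.001]
contact_force: [-0.3, -0.0, 1.1]
gripper_width: 69.9
grasp_force: 0.0
```

Emit:
{"name": "carry_out", "arguments": {
  "motion": [
    [0,0,0,0,0,0,-1],
    [0,0,0,0,0,0,-1],
    [0,0,0,0,0,0,-1],
    [0,0,0,0,0,0,-1],
    [0,0,0,0,0,0,-1]
  ]
}}

```text
clock: 10.62
position: [651.2, -22.3, 109.4]
ee_rot: [0.761, -0.648, 0.001, -0.001]
contact_force: [0.6, 0.8, 5.2]
gripper_width: 25.6
grasp_force: 59.6
```

Emit:
{"name": "carry_out", "arguments": {
  "motion": [
    [0,0,0,0,0,0,-1],
    [0,0,0,0,0,0,-1],
    [0,0,0,0,0,0,-1]
  ]
}}

```text
clock: 11.0
position: [651.2, -22.3, 109.4]
ee_rot: [0.761, -0.648, 0.001, -0.001]
contact_force: [-0.6, 1.0, 4.8]
gripper_width: 25.4
grasp_force: 59.6
```

Emit:
{"name": "carry_out", "arguments": {
  "motion": [
    [0,0,0,0,0,-15,-1],
    [0,0,0,0,0,-40,-1],
    [0,0,0,0,0,-65,-1],
    [0,0,0.1,0,0,-65,-1],
    [0,0,0.16,0,0,-65,-1]
  ]
}}

```text
clock: 11.62
position: [649.5, -22.4, 173.2]
ee_rot: [-0.706, 0.708, 0.001, -0.0]
contact_force: [0.1, -0.1, -2.5]
gripper_width: 25.4
grasp_force: 59.1
```

Emit:
{"name": "carry_out", "arguments": {
  "motion": [
    [0,0,0,-8,26,0,-1],
    [0,0,0,-21,67,0,-1],
    [0,0,0,-35,111,0,-1],
    [0,0,0,-49,155,0,-1],
    [0,0,0,-60,190,0,-1]
  ]
}}

```text
clock: 12.25
position: [457.8, 37.5, 172.9]
ee_rot: [-0.707, 0.707, 0.001, -0.001]
contact_force: [-0.8, -0.5, -1.2]
gripper_width: 25.7
grasp_force: 59.5
```

Emit:
{"name": "carry_out", "arguments": {
  "motion": [
    [0,0,0,-5,15,0,-1],
    [0,0,0,-5,15,0,-1],
    [0,0,0,-5,15,0,-1],
    [0,0,0,-5,15,0,-1]
  ]
}}

```text
clock: 12.75
position: [446.3, 42.5, 173.1]
ee_rot: [-0.707, 0.707, -0.0, -0.0]
contact_force: [-0.6, -0.5, -2.0]
gripper_width: 25.6
grasp_force: 59.5
```

Emit:
{"name": "carry_out", "arguments": {
  "motion": [
    [0,0,0,0,0,20,-1],
    [0,0,0,0,0,45,-1],
    [0,0,0,0,0,60,-1],
    [0,0,0,0,0,67,-1],
    [0,0,0,0,0,67,-1]
  ]
}}

```text
clock: 13.38
position: [445.7, 42.5, 106.0]
ee_rot: [-0.707, 0.707, 0.0, -0.0]
contact_force: [0.2, -0.3, -1.9]
gripper_width: 25.5
grasp_force: 59.3
```

Emit:
{"name": "carry_out", "arguments": {
  "motion": [
    [0,0,0,0,0,1,-1],
    [0,0,0,0,0,2,-1],
    [0,0,0,0,0,3,-1],
    [0,0,0,0,0,3.5,-1],
    [0,0,0,0,0,3.5,-1]
  ]
}}

```text
clock: 14.0
position: [445.6, 42.7, 103.3]
ee_rot: [0.707, -0.707, 0.0, -0.0]
contact_force: [-1.6, 0.6, 3.4]
gripper_width: 25.3
grasp_force: 60.0
```

Emit:
{"name": "carry_out", "arguments": {
  "motion": [
    [0,0,0,0,0,0,-0.1],
    [0,0,0,0,0,0,0.2],
    [0,0,0,0,0,0,0.2],
    [0,0,0,0,0,-40,0.4],
    [0,0,0,0,0,-97,1]
  ]
}}

```text
clock: 14.62
position: [444.4, 42.2, 199.6]
ee_rot: [-0.707, 0.707, 0.001, -0.002]
contact_force: [0.8, 1.2, -0.7]
gripper_width: 75.7
grasp_force: 0.0
```

Emit:
{"name": "carry_out", "arguments": {
  "motion": [
    [0,0,0,20,-26,0,1],
    [0,0,0,55,-73,0,1],
    [0,0,0,90,-119,0,1],
    [0,0,0,125,-165,0,1],
    [0,0,0,149.5,-197.5,0,1]
  ]
}}

```text
clock: 15.25
position: [644.4, -108.6, 199.0]
ee_rot: [-0.707, 0.708, 0.0, -0.0]
contact_force: [0.0, 1.1, -0.3]
gripper_width: 85.4
grasp_force: 0.0
```

Emit:
{"name": "carry_out", "arguments": {
  "motion": [
    [0,0,0,0,0,0,1],
    [0,0,0,0,0,0,1],
    [0,0,0,0,0,0,1]
  ]
}}

```text
clock: 15.62
position: [642.2, -106.1, 200.2]
ee_rot: [0.707, -0.707, -0.0, -0.0]
contact_force: [-0.0, 0.0, 0.4]
gripper_width: 85.3
grasp_force: 0.0
```

```bash
python3 - <<'E'
from h import *
a=get_image("wrist")["color"]; b=get_image("scene")["color"]; cv2.imwrite("pics/w3.png",np.hstack([cv2.resize(a,(440,330)),b[120:450,130:490]])); print(read_state()["position"])
E
```

```text
[ 642.38865402 -106.09047528  200.44412269]
```

View pics/w3.png

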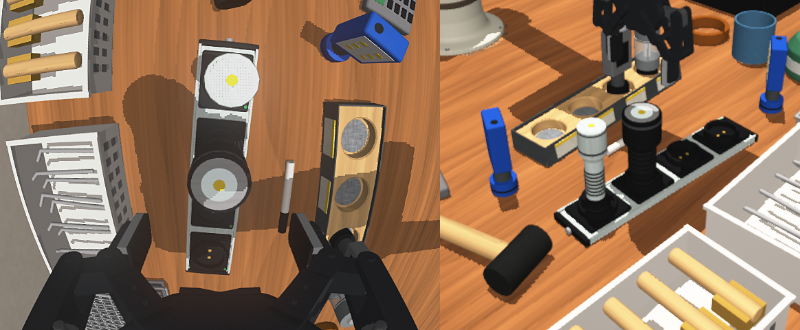

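The searchlight's lens at (219,186) is centred between the fingers, and the work light is in well 2. Descending.

Emit:
{"name": "carry_out", "arguments": {
  "motion": [
    [0,0,0,0,0,30,1],
    [0,0,0,0,0,65,1],
    [0,0,0,0,0,94,1],
    [0,0,0,0,0,94,1],
    [0,0,0,0,0,94,-1]
  ]
}}

```text
clock: 16.35
position: [643.8, -106.7, 107.5]
ee_rot: [0.707, -0.707, 0.001, -0.001]
contact_force: [0.1, 0.4, 0.2]
gripper_width: 69.9
grasp_force: 0.0
```

Emit:
{"name": "carry_out", "arguments": {
  "motion": [
    [0,0,0,0,0,0,-1],
    [0,0,0,0,0,0,-1],
    [0,0,0,0,0,0,-1],
    [0,0,0,0,0,0,-1],
    [0,0,0,0,0,0,-1]
  ]
}}

```text
clock: 16.98
position: [643.8, -106.9, 108.1]
ee_rot: [0.707, -0.707, 0.001, -0.001]
contact_force: [-2.2, 1.2, 6.2]
gripper_width: 52.7
grasp_force: 62.6
```

Emit:
{"name": "carry_out", "arguments": {
  "motion": [
    [0,0,0,0,0,0,-1],
    [0,0,0,0,0,0,-1]
  ]
}}

```text
clock: 17.23
position: [643.8, -106.9, 108.1]
ee_rot: [0.707, -0.707, 0.001, -0.001]
contact_force: [-2.3, 0.6, 5.7]
gripper_width: 53.0
grasp_force: 62.6
```

Emit:
{"name": "carry_out", "arguments": {
  "motion": [
    [0,0,0,0,0,-15,-1],
    [0,0,0,0,0,-40,-1],
    [0,0,0,0,0,-65,-1],
    [0,0,0,0,0,-65,-1]
  ]
}}

```text
clock: 17.73
position: [644.2, -106.9, 173.5]
ee_rot: [0.707, -0.707, 0.002, -0.002]
contact_force: [0.8, -0.4, -1.9]
gripper_width: 52.7
grasp_force: 63.1
```

Emit:
{"name": "carry_out", "arguments": {
  "motion": [
    [0,0,0,-8,24,0,-1],
    [0,0,0,-21,62,0,-1],
    [0,0,0,-35,103,0,-1],
    [0,0,0,-49,144,0,-1],
    [0,0,0,-60,177,0,-1]
  ]
}}

```text
clock: 18.35
position: [463.3, -46.6, 169.6]
ee_rot: [-0.707, 0.707, 0.001, -0.001]
contact_force: [0.1, -0.3, -1.8]
gripper_width: 52.9
grasp_force: 63.4
```

Emit:
{"name": "carry_out", "arguments": {
  "motion": [
    [0,0,0,-5.5,15.5,0,-1],
    [0,0,0,-5.5,15.5,0,-1],
    [0,0,0,-5.5,15.5,0,-1],
    [0,0,0,-5.5,15.5,0,-1]
  ]
}}

```text
clock: 18.85
position: [451.3, -41.5, 170.6]
ee_rot: [-0.707, 0.707, -0.0, -0.0]
contact_force: [0.4, -0.3, -1.9]
gripper_width: 53.1
grasp_force: 63.4
```

Emit:
{"name": "carry_out", "arguments": {
  "motion": [
    [0,0,0,0,0,20,-1],
    [0,0,0,0,0,45,-1],
    [0,0,0,0,0,59,-1],
    [0,0,0,0,0,66,-1],
    [0,0,0,0,0,66,-1]
  ]
}}

```text
clock: 19.48
position: [450.7, -41.5, 104.5]
ee_rot: [-0.707, 0.707, 0.0, -0.0]
contact_force: [0.6, 0.3, -1.5]
gripper_width: 52.9
grasp_force: 63.4
```

Emit:
{"name": "carry_out", "arguments": {
  "motion": [
    [0,0,0,0,0,1,-1],
    [0,0,0,0,0,2,-1],
    [0,0,0,0,0,3,-1],
    [0,0,0,0,0,3.5,-1],
    [0,0,0,0,0,3.5,-1]
  ]
}}

```text
clock: 20.1
position: [450.6, -41.4, 102.1]
ee_rot: [0.707, -0.707, 0.0, -0.0]
contact_force: [-2.5, 1.1, 5.5]
gripper_width: 53.0
grasp_force: 63.7
```

Emit:
{"name": "carry_out", "arguments": {
  "motion": [
    [0,0,0,0,0,0,0.5],
    [0,0,0,0,0,0,0.7],
    [0,0,0,0,0,0,0.7],
    [0,0,0,0,0,-40,1],
    [0,0,0,0,0,-99,1]
  ]
}}

```text
clock: 20.72
position: [449.3, -41.6, 199.9]
ee_rot: [-0.707, 0.707, 0.001, -0.002]
contact_force: [1.2, 0.6, 0.3]
gripper_width: 85.6
grasp_force: 0.0
```

Emit:
{"name": "carry_out", "arguments": {
  "motion": [
    [0,0,0,20,-25,0,1],
    [0,0,0,55,-68,0,1],
    [0,0,0,90,-111,0,1],
    [0,0,0,125,-154,0,1],
    [0,0,0,149.5,-184,0,1]
  ]
}}

```text
clock: 21.35
position: [635.8, -192.6, 199.4]
ee_rot: [-0.707, 0.707, 0.0, -0.0]
contact_force: [0.1, 0.5, -0.1]
gripper_width: 85.7
grasp_force: 0.0
```

Emit:
{"name": "carry_out", "arguments": {
  "motion": [
    [0,0,0,0,0,0,1],
    [0,0,0,0,0,0,1],
    [0,0,0,0,0,0,1]
  ]
}}

```text
clock: 21.72
position: [633.8, -190.1, 200.7]
ee_rot: [0.707, -0.707, -0.0, -0.0]
contact_force: [-0.4, -0.7, -0.4]
gripper_width: 85.3
grasp_force: 0.0
```

```bash
python3 - <<'E'
from h import *
a=get_image("wrist")["color"]; b=get_image("scene")["color"]; cv2.imwrite("pics/w4.png",np.hstack([cv2.resize(a,(440,330)),b[120:450,130:490]])); print(read_state()["position"])
E
```

```text
[ 633.97431472 -190.1631615   200.98052998]
```

View pics/w4.png

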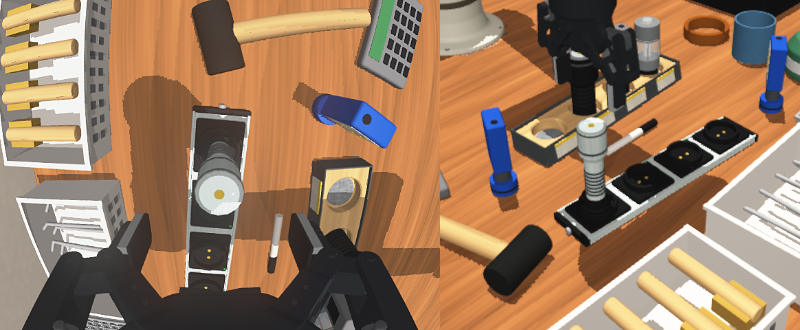

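The torch lens at (219,194) is centred between the fingers, and the searchlight is in well 3. Descending on the torch head.

Emit:
{"name": "carry_out", "arguments": {
  "motion": [
    [0,0,0,0,0,30,1],
    [0,0,0,0,0,55,1],
    [0,0,0,0,0,72,1],
    [0,0,0,0,0,72,1],
    [0,0,0,0,0,72,-1]
  ]
}}

```text
clock: 22.45
position: [635.2, -190.9, 129.5]
ee_rot: [0.707, -0.707, 0.001, -0.001]
contact_force: [0.5, -0.3, 0.6]
gripper_width: 69.2
grasp_force: 0.0
```

Emit:
{"name": "carry_out", "arguments": {
  "motion": [
    [0,0,0,0,0,0,-1],
    [0,0,0,0,0,0,-1],
    [0,0,0,0,0,0,-1],
    [0,0,0,0,0,0,-1],
    [0,0,0,0,0,0,-1]
  ]
}}

```text
clock: 23.08
position: [634.9, -191.1, 129.5]
ee_rot: [0.707, -0.707, 0.001, -0.0]
contact_force: [-0.4, 0.5, 5.8]
gripper_width: 37.0
grasp_force: 60.3
```

Emit:
{"name": "carry_out", "arguments": {
  "motion": [
    [0,0,0,0,0,0,-1],
    [0,0,0,0,0,0,-1],
    [0,0,0,0,0,0,-1]
  ]
}}

```text
clock: 23.45
position: [634.9, -191.1, 129.5]
ee_rot: [0.707, -0.707, 0.001, -0.0]
contact_force: [-0.8, -0.1, 4.4]
gripper_width: 36.8
grasp_force: 60.3
```

Emit:
{"name": "carry_out", "arguments": {
  "motion": [
    [0,0,0,0,0,-15,-1],
    [0,0,0,0,0,-40,-1],
    [0,0,0,0,0,-65,-1],
    [0,0,0,0,0,-65,-1]
  ]
}}

```text
clock: 23.95
position: [635.4, -191.0, 195.6]
ee_rot: [0.707, -0.707, 0.002, -0.001]
contact_force: [-0.2, 0.8, -1.5]
gripper_width: 36.6
grasp_force: 60.5
```

Emit:
{"name": "carry_out", "arguments": {
  "motion": [
    [0,0,0,-8,22,0,-1],
    [0,0,0,-21,57,0,-1],
    [0,0,0,-35,95,0,-1],
    [0,0,0,-49,133,0,-1],
    [0,0,0,-60,163,0,-1]
  ]
}}

```text
clock: 24.58
position: [468.8, -130.4, 191.9]
ee_rot: [-0.707, 0.707, 0.001, -0.001]
contact_force: [0.4, 0.3, -1.1]
gripper_width: 37.1
grasp_force: 60.6
```

Emit:
{"name": "carry_out", "arguments": {
  "motion": [
    [0,0,0,-5.5,15.5,0,-1],
    [0,0,0,-5.5,15.5,0,-1],
    [0,0,0,-5.5,15.5,0,-1],
    [0,0,0,-5.5,15.5,0,-1]
  ]
}}

```text
clock: 25.08
position: [456.8, -125.6, 193.1]
ee_rot: [-0.707, 0.707, -0.0, -0.0]
contact_force: [-0.3, 0.0, -0.9]
gripper_width: 36.8
grasp_force: 60.5
```

Emit:
{"name": "carry_out", "arguments": {
  "motion": [
    [0,0,0,0,0,20,-1],
    [0,0,0,0,0,45,-1],
    [0,0,0,0,0,60,-1],
    [0,0,0,0,0,67,-1],
    [0,0,0,0,0,67,-1]
  ]
}}

```text
clock: 25.7
position: [456.2, -125.5, 126.0]
ee_rot: [-0.707, 0.707, 0.0, -0.0]
contact_force: [0.8, 0.7, -0.7]
gripper_width: 37.1
grasp_force: 60.6
```

Emit:
{"name": "carry_out", "arguments": {
  "motion": [
    [0,0,0,0,0,1,-1],
    [0,0,0,0,0,2,-1],
    [0,0,0,0,0,3,-1],
    [0,0,0,0,0,3.5,-1],
    [0,0,0,0,0,3.5,-1]
  ]
}}

```text
clock: 26.32
position: [456.1, -125.4, 123.5]
ee_rot: [0.707, -0.707, 0.0, -0.0]
contact_force: [-1.6, 0.9, 4.5]
gripper_width: 36.7
grasp_force: 61.1
```

Contact at the expected height. Releasing, backing off and checking.

Emit:
{"name": "carry_out", "arguments": {
  "motion": [
    [0,0,0,0,0,0,0.2],
    [0,0,0,0,0,0,0.4],
    [0,0,0,0,0,0,0.4],
    [0,0,0,0,0,-40,0.6],
    [0,0,0,0,0,-90,1]
  ]
}}

```text
clock: 26.95
position: [455.1, -125.4, 212.8]
ee_rot: [0.707, -0.707, -0.001, 0.001]
contact_force: [1.0, -0.5, -0.3]
gripper_width: 84.0
grasp_force: 0.0
```

Emit:
{"name": "carry_out", "arguments": {
  "motion": [
    [0,0,0,0,-40,-10,1],
    [0,0,0,0,-90,-20,1],
    [0,0,0,0,-140,-20,1],
    [0,0,0,0,-180,-20,1],
    [0,0,0,0,-180,-20,1]
  ]
}}

```text
clock: 27.58
position: [637.7, -125.2, 230.7]
ee_rot: [0.707, -0.707, -0.001, 0.001]
contact_force: [-0.3, 0.5, 0.0]
gripper_width: 85.3
grasp_force: 0.0
```

Emit:
{"name": "carry_out", "arguments": {
  "motion": [
    [0,0,0,0,0,0,1],
    [0,0,0,0,0,0,1],
    [0,0,0,0,0,0,1]
  ]
}}

```text
clock: 27.95
position: [635.3, -125.4, 233.5]
ee_rot: [-0.707, 0.707, -0.0, 0.0]
contact_force: [-0.3, -0.6, 0.6]
gripper_width: 85.5
grasp_force: 0.0
```

```bash
python3 - <<'E'
from h import *
a=get_image("wrist")["color"]; b=get_image("scene")["color"]; t=get_image("top")["color"]
cv2.imwrite("pics/w5.png",np.hstack([cv2.resize(t[200:340,140:430],None,fx=1.4,fy=2.0)[:280],cv2.resize(b[80:300,170:400],(390,373))[:280]])); cv2.imwrite("pics/s5.png",b); cv2.imwrite("pics/w5w.png",a)
E
```

```text
(no output)
```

View pics/s5.png

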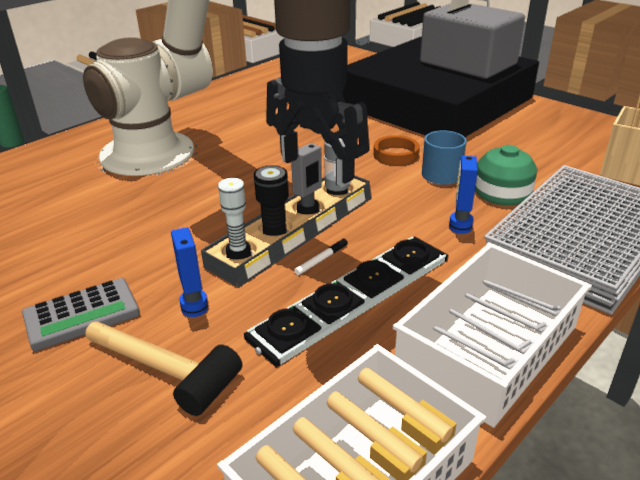

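View pics/w5w.png

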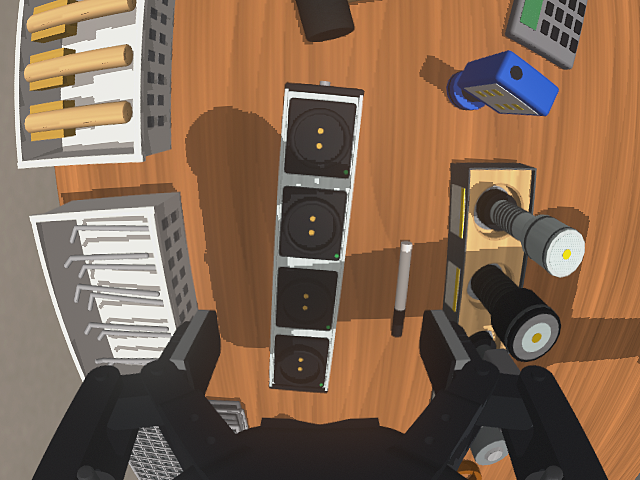

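The torch (236,248), searchlight (272,225), work light (307,205) and lantern (338,185) all stand upright in wells 4, 3, 2 and 1. The cradles are empty and the gripper is clear, so I'm handing in.

```bash
python3 -c "
from bench import *
print(job_done())"
```

```text
the job is handed in; nothing more can be done
None
```

All four lights are upright and released in the rack, left to right: lantern, work light, searchlight, slim torch. I handed the job in at about 28 s on the robot's clock, and the hand-in returned no verdict.

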